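# Fill the last pocket of the breaker tray and gauge it

## Robot

A 7-joint arm with a two-finger parallel gripper is mounted at the origin on the work surface. World frame = base frame: x ahead of the robot, y to its left, z up, the work surface at z = 0. Lengths are in m, angles in degrees, forces in N, time in s.
With the tool pointing down it reaches from about 0.425 to 0.875 m from the base axis. Payload 4.7 kg.
Tool frame: the origin (TCP) lies midway between the tips of the shut fingers; the grasp point (between the pads) lies 19 mm behind it; z points along the fingers, y is the line along which they close (so a half turn about z gives the same grasp; the last joint's range is limited). The gripper opens to 87 mm and grips with 3 to 60 N. Pads are 19 mm wide; open, the fingers measure 117 mm over their backs; the gripper's body (75 mm by 190 mm) begins 51 mm behind the grasp point.
Start: joints at [65.208, 18.392, -4.016, 83.108, 1.295, 78.541, -3.26], TCP at [0.281, -0.586, 0.223] pointing down, gripper open.
Joint ranges: [-163.93, 163.93], [-17.29, 119.83], [-79.2, 71.16], [3.27, 140.29], [-89.18, 269.18], [5.43, 117.66], [-154.24, 154.24]. Speed limits (degrees/s): [147.25, 147.25, 180, 180, 180, 180, 180].

## Interface

Orientations are given as a 3x3 rotation matrix whose columns are the frame's x, y, z axes.
In Python, from plant import ctrl gives the robot as it stands.
- The arm moves only by the tool play_rows, never from a script. Its argument "moves" is text: rows parted by semicolons, each of 7 numbers parted by spaces: the shift along the tool's x, y, z in mm, then the turn, a rotation vector about the tool's x, y, z in degrees, then the opening, from -1 (shut) to 1 (fully open). In form: dx dy dz wx wy wz grip; .... A call has 1 to 20 rows; each row shifts and turns the commanded pose from where the row before left it, along the tool's axes as they then stand; what a row does not reach is not made up. A row lasts 1/12 s, in which the tool goes at most 41.7 mm and 7.16 degrees, less where a joint would pass 70% of its speed; a pose out of reach is approached as far as the arm can. A call is refused whole if a number of a shift passes 41.7 or a number of a turn 7.16, either way. A call with a gripper value outside its range is refused whole. The fingers move at their own pace and stop on an object; "force" is the grip in N (left out, the last holds). Time passes only in rows, so rows that do not move let the fingers close. It gives the time, the measured TCP pose, the force, the opening and the grip force at its end, in the units of the state.
- ctrl.observe(): the state, without advancing time (a new reading comes with each control period).
- ctrl.read_camera(name): name is "scene" or "top" or "wrist"; returns a dict with "image" (400x640x3 uint8, red, green, blue), "K" (3x3 intrinsics, pixels), "dist_coeffs" ([k1, k2, p1, p2, k3] as OpenCV has them; the pictures are not rectified), "rvec" (rotation vector, rad) and "tvec" (3), from world to camera coordinates, as OpenCV has them. Camera axes: x right, y down, z forward; pixel columns grow to the right and rows downward; lengths in m; the calibration is good to about 2 mm. A picture is of the moment at which its call begins. There is no depth.
- ctrl.finish_job(): hands the job in; it is judged then, once.
The state is a dict: "t": time; "joint_positions": joint angles; "joint_velocities": joint speeds; "tau": joint torques, N m; "eef_pos": TCP position; "tcp_rot": TCP orientation; "ft_force": force on the tool from outside, world axes, zero at the start; "ft_torque": the same for the moment, N m; "opening": finger opening in m; "grip_force": force on a finger pad.
Only numpy, scipy, OpenCV 4.12 (cv2) and the standard library are available. Lean on these libraries where they do the work, as an engineer would, in place of code of your own. Each camera call takes 0.05 s, during which the arm holds its last target. There are 200 camera calls.

## Task

One pocket of the blue packing tray is still empty, with its orange pad showing. Pack the loose circuit breaker with the green toggle flat into it, the right way up (the switch with the red rotary handle and the wide contactor would stick out), and only then slide the yellow gauge bar by its red grip from its parked end all the way to the other end of the tray, to check that nothing stands above the rim; leave it there.

Things in the scene. Friction and masses are not known exactly. Their poses are not given: they have to be found in the camera images.
- breaker: Loose green-toggle breaker: grey base 104 (x) x 46 (y) x 28 mm high, white nose 44 (x) x 46 (y) mm on its middle up to 55 mm, toggle to 58. 0.25-0.5 kg. Origin: centre of underside, z up, alike both ways round. Grip the nose from above along x. It stands in a row along y with two others 125 mm apart, order varying: red-handled switch (93 mm high) and contactor (86 x 78, 84 high).
- pad: Orange pad 130 (x) x 60 (y) x 2 mm on the floor of the empty pocket. Origin: centre of underside, 5 mm over the bench; x, y along the tray's sides. Pocket 140 (x) x 68 (y) mm, rim 63 mm above this origin, dividers 4 mm lower. Fixed blue tray 150 (x) x 290 (y): three pockets 72 mm apart along y, two full (black toggles), which is empty varies; parking deck at its +y end.
- gauge_bar (a joint): Travel (m) of the yellow gauge bar along the tray, in the -y direction of the pad's frame: 0 to 0.012 at the start (parked on the deck), 0.235 at the far stop. About 2 N of friction; it stays where left. The bar is 166 (x) x 20 (y) x 10 mm, its underside 2 mm above the rim, and jams against anything that protrudes.
- bar_grip (a point): Point inside the red grip, an upright post 24 x 24 mm on the middle of the gauge bar, rising 32 mm above the bar's top face. The point lies on the post's axis, 10 mm below its top and 22 mm above the bar's top face. Axes as the pad's (x across the tray, y towards the parking end). It moves with the bar.
Mind the look-alikes: they are no part of the job. What is shaped like the breaker but brown is not meant.

How it is judged:
By the outcome, as a careful person would: the job done as asked, in the order asked, and still so for the second after the job is handed in, with the robot touching nothing.
It also fails if it takes over 48 s, if anything falls off the work surface, if the arm or the gripper's body presses on something with over 40 N, if the wrist force passes 120 N, or if a joint passes its speed limit or range.

## Working session

There is one attempt and no reset: what is moved stays moved. The work goes in short steps, Python scripts to look and compute and a tool call to move; the robot and the scene stay as the last step left them, time stands still between calls to the robot, and variables do not carry over. Pictures are saved under pics/ and viewed, at most 10 in all, crops included, and the job is handed in when it is done.

Besides the shell and the picture viewer there is one more tool, called after "Emit:" as name(argument=value, ...) on one line, values as JSON. play_rows: Moves the arm, as the interface text tells. Its arguments: {"type":"object","properties":{"moves":{"type":"string"},"force":{"type":"number"}},"required":["moves"]}

```bash
mkdir -p pics; ls; cat > h.py <<'E'
import sys; sys.path.insert(0,'.')
import numpy as np, cv2, pickle
def grab(name,fn):
    from plant import ctrl
    d=ctrl.read_camera(name); pickle.dump(d,open(f'pics/{fn}.pkl','wb'))
    cv2.imwrite(f'pics/{fn}.png',d['image'][:,:,::-1]); return d
def load(fn): return pickle.load(open(f'pics/{fn}.pkl','rb'))
def ray(d,uv):
    R=cv2.Rodrigues(np.array(d['rvec'],float))[0]; t=np.array(d['tvec'],float).ravel()
    n=cv2.undistortPoints(np.array([[uv]],float),np.array(d['K'],float),np.array(d['dist_coeffs'],float))[0,0]
    v=R.T@np.array([n[0],n[1],1]); return -R.T@t, v/np.linalg.norm(v)
def atz(d,uv,z):
    o,v=ray(d,uv); return o+v*(z-o[2])/v[2]
def tri(*obs):
    A=np.zeros((3,3));b=np.zeros(3);rs=[ray(d,uv) for d,uv in obs]
    for o,v in rs: P=np.eye(3)-np.outer(v,v);A+=P;b+=P@o
    X=np.linalg.solve(A,b); return X,[round(1e3*np.linalg.norm((np.eye(3)-np.outer(v,v))@(X-o)),1) for o,v in rs]
def proj(d,X): return cv2.projectPoints(np.array(X,float).reshape(-1,1,3),np.array(d['rvec'],float),np.array(d['tvec'],float),np.array(d['K'],float),np.array(d['dist_coeffs'],float))[0].reshape(-1,2)
E
python3 - <<'E'
from h import *
np.set_printoptions(precision=3,suppress=True)
for n in('scene','top'):
    d=grab(n,n+'0');print(n,ray(d,(320,200)))
from plant import ctrl
print(ctrl.observe())
a=cv2.imread('pics/scene0.png');b=cv2.imread('pics/top0.png')
cv2.imwrite('pics/both.png',cv2.resize(np.vstack([a,b]),(640,800))[:600]) 
E
```

```text
pics
scene (array([ 0.849, -0.418,  0.958]), array([-0.361,  0.387, -0.849]))
top (array([ 0.381, -0.011,  1.143]), array([ 0.128, -0.007, -0.992]))
{'t': 0.1, 'joint_positions': array([65.208, 18.435, -4.016, 83.169,  1.296, 78.543, -3.26 ]), 'joint_velocities': array([ 0.008, -0.121,  0.089, -0.172,  0.011, -0.086,  0.041]), 'tau': array([  0.   , -49.257,  -0.406, -31.34 ,  -0.064,   0.04 ,   0.   ]), 'eef_pos': array([ 0.281, -0.586,  0.222]), 'tcp_rot': array([[ 0.902,  0.432, -0.001],
       [ 0.432, -0.902,  0.002],
       [-0.   , -0.002, -1.   ]]), 'ft_force': array([ 1.151,  0.155, -0.431]), 'ft_torque': array([-0.038,  0.063,  0.032]), 'grip_force': 0.0, 'opening': 0.08734896173339637}
```

View pics/scene0.png

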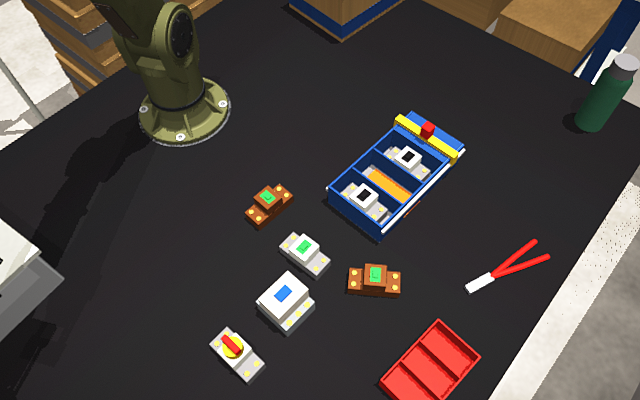

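View pics/top0.png

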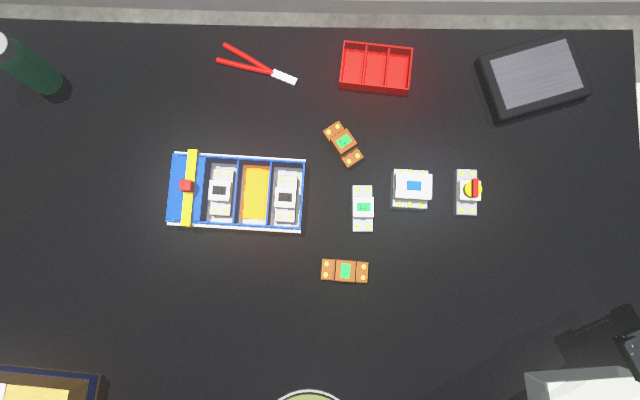

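The breaker candidates (scene px / top px) are:
- White nose with green toggle: (304,248) / (363,208).
- Brown look-alikes: (268,200) / (345,271) and (375,280) / (344,142).
- Contactor: (285,300) / (412,187).
- Red-handled switch: (235,352) / (468,190).

I choose the white-nosed one. The empty pocket is the middle one, at (388,184) / (256,195). Next I take close crops.

```bash
python3 - <<'E'
from h import *
def crop(fn,x,y,w,h,s,out):
    a=cv2.imread(f'pics/{fn}.png')[y:y+h,x:x+w]; a=cv2.resize(a,None,fx=s,fy=s,interpolation=cv2.INTER_CUBIC)
    for i in range(0,w,10):cv2.line(a,(i*s,0),(i*s,12 if (x+i)%50==0 else 5),(0,255,255),1)
    for i in range(0,h,10):cv2.line(a,(0,i*s),(12 if (y+i)%50==0 else 5,i*s),(0,255,255),1)
    cv2.imwrite(f'pics/{out}.png',a)
crop('top0',150,140,260,110,3,'c1')
crop('scene0',270,100,200,190,3,'c2')
E
```

```text
(no output)
```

View pics/c1.png

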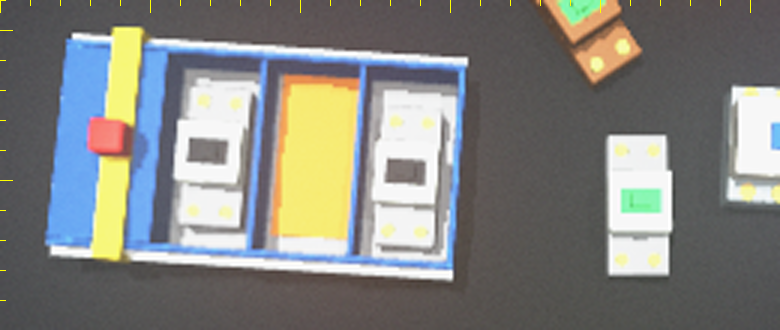

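View pics/c2.png

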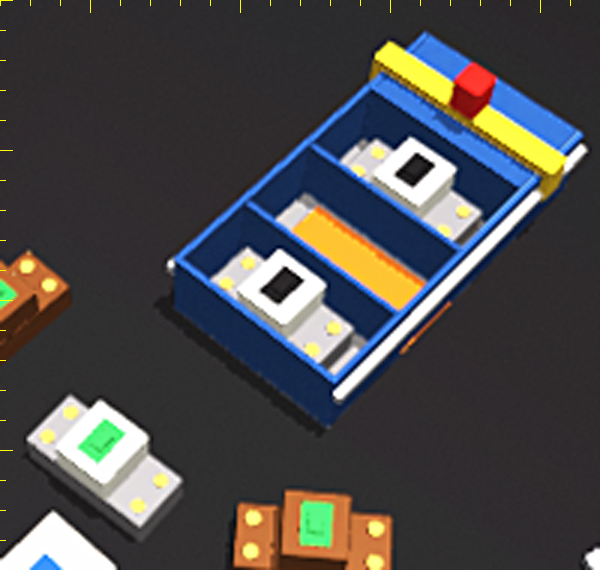

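```bash
python3 - <<'E'
from h import *
np.set_printoptions(precision=4,suppress=True)
T,S=load('top0'),load('scene0')
t=lambda u,v:(150+u/3-.33,140+v/3-.33); s=lambda u,v:(270+u/3-.33,100+v/3-.33)
P={}
for n,a,b in [('toggle',t(641,201),s(102,440)),
 ('nose -x-y',t(671,234),s(56,448)),('nose +x-y',t(671,170),s(106,484)),('nose +x+y',t(608,170),s(148,440)),('nose -x+y',t(608,234),s(100,402)),
 ('rim -x-y',t(453,266),s(180,264)),('rim +x-y',t(466,68),s(330,379)),
 ('div2 -x',t(350,255),s(248,205)),('div2 +x',t(363,70),s(388,304)),
 ('div1 -x',t(249,247),s(312,146)),('div1 +x',t(264,63),s(454,242)),
 ('grip top',t(110,135),s(477,79)),
 ('bar -x-end top',t(107,257),s(388,50)),('bar +x end',t(127,30),s(555,167))]:
    X,e=tri((T,a),(S,b));P[n]=X;print(n,X,e)
print('base ends z=.028', [atz(T,t(*p),.028) for p in((608,136),(667,136),(667,275),(608,275))])
print('pad z=.007',[atz(T,t(*p),.007) for p in((287,77),(358,77),(349,240),(272,238))])
for a,b in(('rim -x-y','rim +x-y'),('div2 -x','div2 +x'),('div1 -x','div1 +x'),('bar -x-end top','bar +x end')):
    d=P[b]-P[a];print(a,np.degrees(np.arctan2(d[1],d[0])),np.linalg.norm(d))
E
```

```text
toggle [ 0.5096 -0.1115  0.0532] [np.float64(1.9), np.float64(1.9)]
nose -x-y [ 0.4868 -0.1337  0.0459] [np.float64(2.3), np.float64(2.3)]
nose +x-y [ 0.5328 -0.1335  0.052 ] [np.float64(1.8), np.float64(1.8)]
nose +x+y [ 0.5321 -0.0886  0.0474] [np.float64(0.7), np.float64(0.7)]
nose -x+y [ 0.486  -0.088   0.0451] [np.float64(2.1), np.float64(2.1)]
rim -x-y [0.4608 0.0253 0.0606] [np.float64(3.3), np.float64(3.3)]
rim +x-y [0.603  0.0169 0.0684] [np.float64(1.5), np.float64(1.5)]
div2 -x [0.4666 0.0982 0.0603] [np.float64(1.6), np.float64(1.6)]
div2 +x [0.5991 0.0905 0.07  ] [np.float64(0.1), np.float64(0.1)]
div1 -x [0.4709 0.1699 0.0631] [np.float64(1.1), np.float64(1.1)]
div1 +x [0.6038 0.1627 0.0692] [np.float64(0.8), np.float64(0.8)]
grip top [0.5447 0.2616 0.1118] [np.float64(3.5), np.float64(3.5)]
bar -x-end top [0.4634 0.2688 0.0778] [np.float64(4.1), np.float64(4.1)]
bar +x end [0.6247 0.2602 0.0762] [np.float64(0.5), np.float64(0.5)]
base ends z=.028 [array([ 0.56  , -0.0904,  0.028 ]), array([ 0.5606, -0.1346,  0.028 ]), array([ 0.4565, -0.1345,  0.028 ]), array([ 0.4559, -0.0909,  0.028 ])]
pad z=.007 [array([0.6054, 0.1542, 0.007 ]), array([0.6063, 0.1   , 0.007 ]), array([0.481 , 0.1034, 0.007 ]), array([0.4817, 0.1614, 0.007 ])]
rim -x-y -3.3784950745381086 0.14265903594349352
div2 -x -3.3405495186071676 0.13310534251676037
div1 -x -3.1034629212833216 0.13331801330170948
bar -x-end top -3.047879220602657 0.1614677169922574
```

The crop confirms a light base with a white nose and green toggle. It stands at about (0.509, -0.111) with yaw ≈ 0. The tray's yaw is about -3.2°, and the middle pocket is at about (0.538, 0.130). Moving above the breaker now.

Emit:
play_rows(moves="29.3 -23.5 0 0 0 0 1;29.3 -23.5 0 0 0 0 1;29.3 -23.5 0 0 0 0 1;29.3 -23.5 0 0 0 0 1;29.3 -23.5 0 0 0 0 1;29.3 -23.5 0 0 0 0 1;29.3 -23.5 0 0 0 0 1;29.3 -23.5 0 0 0 0 1;29.3 -23.5 0 0 0 0 1;29.3 -23.5 0 0 0 0 1;29.3 -23.5 0 0 0 0 1;29.3 -23.5 0 0 0 0 1;29.3 -23.5 0 0 0 0 1;29.3 -23.5 0 0 0 0 1")

```text
t: 1.27
eef_pos: [0.5088, -0.1105, 0.2224]
tcp_rot: [[0.902, 0.432, -0.0], [0.432, -0.902, -0.0], [-0.0, 0.0, -1.0]]
ft_force: [0.9, -0.3, -0.3]
opening: 0.087
grip_force: 0.0
```

Emit:
play_rows(moves="0 0 0 0 0 -7.15 1;0 0 0 0 0 -7.15 1;0 0 0 0 0 -7.15 1;0 0 0 0 0 -7.15 1;0 0 0 0 0 -7.15 1;0 0 0 0 0 -7.15 1;0 0 0 0 0 -7.15 1;0 0 0 0 0 -7.15 1;0 0 0 0 0 -7.15 1;0 0 0 0 0 0 1;0 0 0 0 0 0 1")

```text
t: 2.18
eef_pos: [0.5084, -0.1123, 0.2222]
tcp_rot: [[0.004, 1.0, -0.001], [1.0, -0.004, 0.0], [0.0, -0.001, -1.0]]
ft_force: [0.8, -0.6, 1.0]
opening: 0.0873
grip_force: 0.0
```

```bash
python3 - <<'E'
from h import *
d=grab('wrist','w1')
for z in(.055,):
  print(proj(d,[[.5094,-.1115,z],[.4874,-.1345,z],[.5314,-.1345,z],[.5314,-.0885,z],[.4874,-.0885,z]]))
E
```

```text
[[323.06594229 173.17166755]
 [302.86015626 193.8242985 ]
 [343.35872576 193.67871908]
 [344.11455796 151.66176314]
 [301.94057616 151.82873916]]
```

View pics/w1.png

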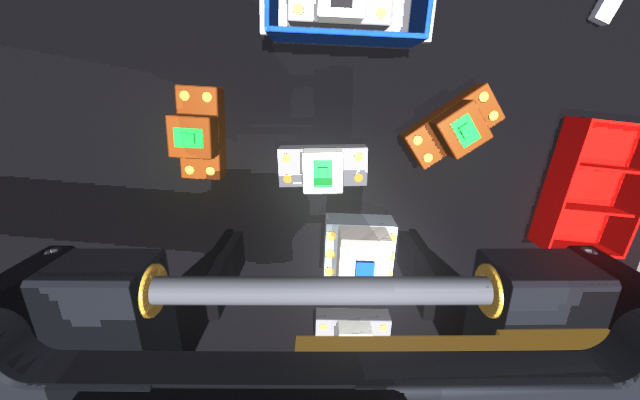

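The wrist view shows the green-toggle nose centred at (323,172), exactly where it was predicted. Descending and gripping.

Emit:
play_rows(moves="0.8 1 35 0 0 0 1;0 0 35 0 0 0 1;0 0 35 0 0 0 1;0 0 35 0 0 0 1;0 0 25 0 0 0 1;0 0 15 0 0 0 1;0 0 10 0 0 0 1;0 0 0 0 0 0 1;0 0 0 0 0 0 -1;0 0 0 0 0 0 -1;0 0 0 0 0 0 -1;0 0 0 0 0 0 -1;0 0 0 0 0 0 -1;0 0 0 0 0 0 -1", force=25)

```text
t: 3.4
eef_pos: [0.51, -0.1116, 0.0331]
tcp_rot: [[0.001, 1.0, 0.001], [1.0, -0.001, -0.001], [-0.001, 0.001, -1.0]]
ft_force: [-0.2, -0.2, 1.0]
opening: 0.0551
grip_force: 0.0
```

Emit:
play_rows(moves="0 0 0 0 0 0 -1;0 0 0 0 0 0 -1;0 0 0 0 0 0 -1;0 0 0 0 0 0 -1;0 0 0 0 0 0 -1")

```text
t: 3.82
eef_pos: [0.5098, -0.1116, 0.0328]
tcp_rot: [[0.001, 1.0, 0.0], [1.0, -0.001, -0.0], [-0.0, 0.0, -1.0]]
ft_force: [0.4, 0.3, 2.1]
opening: 0.0441
grip_force: 25.0
```

Emit:
play_rows(moves="0 0 -20 0 0 0 -1;0 0 -35 0 0 0 -1;0 0 -35 0 0 0 -1;0 0 -35 0 0 0 -1;0 0 -35 0 0 0 -1;0 0 -20 0 0 0 -1;30 5 0 0 0 0 -1;30 5 0 0 0 0 -1;30 5 0 0 0 0 -1;30 5 0 0 0 0 -1;30 5 0 0 0 0 -1;0 0 0 0 0 3.2 -1;0 0 0 0 0 0 -1;0 0 0 0 0 0 -1")

```text
t: 4.98
eef_pos: [0.5341, 0.038, 0.2116]
tcp_rot: [[0.055, 0.998, -0.002], [0.998, -0.055, -0.001], [-0.001, -0.002, -1.0]]
ft_force: [1.1, -1.2, -2.2]
opening: 0.0439
grip_force: 25.0
```

```bash
python3 - <<'E'
from h import *
d=grab('wrist','w2')
c=np.array([.538,.130]);a=np.radians(-3.2);X=np.array([np.cos(a),np.sin(a)]);Y=np.array([-X[1],X[0]])
f=lambda x,y,z:[*(c+x*X+y*Y),z]
print(ray(d,(320,200))[0],proj(d,[f(-.065,-.03,.007),f(.065,-.03,.007),f(.065,.03,.007),f(-.065,.03,.007),f(-.07,-.034,.064),f(.07,-.034,.064),f(.07,.034,.064),f(-.07,.034,.064),f(0,.131,.112)]).round())
E
```

```text
[0.53771224 0.12087283 0.37365231] [[ 263.  112.]
 [ 379.  112.]
 [ 382.   54.]
 [ 260.   54.]
 [ 248.  119.]
 [ 395.  120.]
 [ 400.   42.]
 [ 243.   42.]
 [ 322. -129.]]
```

View pics/w2.png

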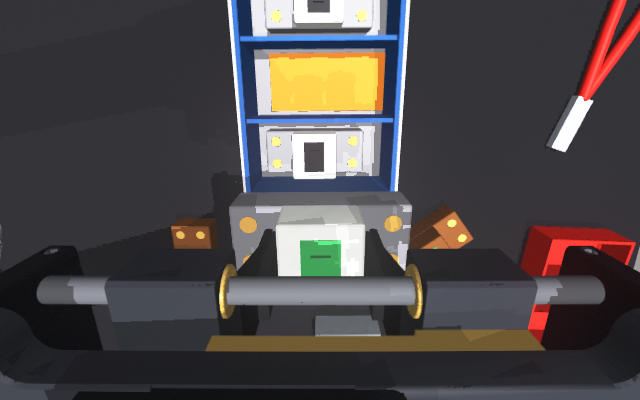

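The pad spans (270–384, 53–111) px, so the middle pocket is at y ≈ 0.131, with x between 0.536 and 0.543. I aim for (0.540, 0.131) and then lower.

Emit:
play_rows(moves="31 0.3 0 0 0 0 -1;31 0.3 0 0 0 0 -1;31 0.2 0 0 0 0 -1;0 0 0 0 0 0 -1;0 0 0 0 0 0 -1")

```text
t: 5.45
eef_pos: [0.5404, 0.1323, 0.2122]
tcp_rot: [[0.053, 0.999, -0.001], [0.999, -0.053, 0.0], [0.0, -0.001, -1.0]]
ft_force: [-0.1, -0.4, -2.8]
opening: 0.0438
grip_force: 25.0
```

```bash
python3 - <<'E'
from h import *
grab('top','t3');grab('scene','s3')
a=cv2.imread('pics/t3.png')[120:260,150:350];b=cv2.imread('pics/s3.png')[60:260,290:490]
cv2.imwrite('pics/m3.png',cv2.resize(np.vstack([a,b]),None,fx=1.7,fy=1.7))
E
```

Emit:
play_rows(moves="0 0 35 0 0 0 -1;0 0 35 0 0 0 -1;0 0 30 0 0 0 -1;0 0 20 0 0 0 -1;0 0 0 0 0 0 -1;0 0 0 0 0 0 -1")

```text
t: 6.05
eef_pos: [0.5404, 0.1291, 0.0918]
tcp_rot: [[0.059, 0.998, -0.002], [0.998, -0.059, -0.001], [-0.001, -0.002, -1.0]]
ft_force: [-0.2, 0.4, -2.8]
opening: 0.0443
grip_force: 25.0
```

Emit:
play_rows(moves="1.5 0 15 0 0 0 -1;0 0 15 0 0 0 -1;0 0 10 0 0 0 -1;0 0 6 0 0 0 -1;0 0 2 0 0 0 -1;0 0 2 0 0 0 -1;0 0 0 0 0 0 -1;0 0 0 0 0 0 -1")

```text
t: 6.72
eef_pos: [0.5415, 0.1329, 0.0433]
tcp_rot: [[0.057, 0.998, 0.001], [0.998, -0.057, 0.0], [0.0, 0.001, -1.0]]
ft_force: [0.7, -0.3, -2.2]
opening: 0.0435
grip_force: 25.0
```

Emit:
play_rows(moves="-1 0 1 0 0 0 -1;0 0 1 0 0 0 -1;0 0 1 0 0 0 -1;0 0 0.5 0 0 0 -1;0 0 0 0 0 0 -1;0 0 0 0 0 0 -1")

```text
t: 7.22
eef_pos: [0.5411, 0.1317, 0.0398]
tcp_rot: [[0.057, 0.998, 0.0], [0.998, -0.057, -0.001], [-0.001, 0.001, -1.0]]
ft_force: [-1.7, -1.6, 5.0]
opening: 0.0437
grip_force: 25.0
```

Emit:
play_rows(moves="0 0 0 0 0 0 0.4;0 0 0 0 0 0 0.4;0 0 0 0 0 0 0.4;0 0 0 0 0 0 0.4;0 0 0 0 0 0 0.4;0 0 -10 0 0 0 0.4;0 0 -20 0 0 0 0.4;0 0 -30 0 0 0 0.4;0 0 -35 0 0 0 0.4;0 0 -35 0 0 0 0.4;0 0 -30 0 0 0 0.4;0 0 0 0 0 0 0.4;0 0 0 0 0 0 0.4")

```text
t: 8.3
eef_pos: [0.5421, 0.1323, 0.2017]
tcp_rot: [[0.057, 0.998, 0.005], [0.998, -0.057, 0.0], [0.0, 0.005, -1.0]]
ft_force: [-0.1, -0.2, -0.6]
opening: 0.0608
grip_force: 0.0
```

```bash
python3 - <<'E'
from h import *
d=grab('wrist','w4');grab('scene','s4');grab('top','t4')
c=np.array([.538,.131]);a=np.radians(-3.2);X=np.array([np.cos(a),np.sin(a)]);Y=np.array([-X[1],X[0]])
f=lambda x,y,z:[*(c+x*X+y*Y),z]
print(proj(d,[f(0,.131,.112),f(-.012,.119,.112),f(.012,.119,.112),f(-.012,.143,.112),f(.012,.143,.112)]).round())
a=cv2.imread('pics/w4.png');b=cv2.resize(cv2.imread('pics/s4.png')[90:250,320:480],(400,400))
cv2.imwrite('pics/m4.png',cv2.resize(np.hstack([a[:,160:500],b]),None,fx=1.05,fy=1.05))
E
```

```text
[[316.  24.]
 [300.  43.]
 [333.  43.]
 [299.   5.]
 [333.   5.]]
```

View pics/m4.png

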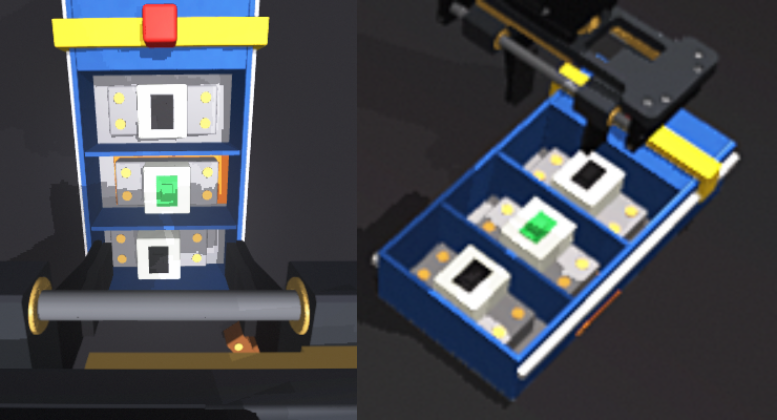

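The breaker lies flat in the middle pocket with its toggle up. In the wrist part, the post's top shows at about (160,20) of the composite, close to the prediction (x ≈ 0.543, y ≈ 0.262). Going for the grip.

Emit:
play_rows(moves="33 -1.6 0 0 0 0 0.4;33 -1.7 0 0 0 0 0.4;33 -1.6 0 0 0 0 0.4;30.5 -1.6 0 0 0 0 0.4;0 0 0 0 0 0 0.4;0 0 30 0 0 0 0.4;0 0 20 0 0 0 0.4;0 0 0 0 0 0 0.4")

```text
t: 9.12
eef_pos: [0.5382, 0.2594, 0.1431]
tcp_rot: [[0.056, 0.998, -0.01], [0.998, -0.056, -0.004], [-0.004, -0.009, -1.0]]
ft_force: [0.5, -0.5, -1.0]
opening: 0.0609
grip_force: 0.0
```

```bash
python3 - <<'E'
from h import *
a=grab('scene','s5')['image'];b=grab('top','t5')['image'];w=grab('wrist','w5')['image']
m=np.hstack([cv2.resize(a[60:220,350:510],(400,400)),cv2.resize(b[130:250,130:250],(400,400))])
cv2.imwrite('pics/m5.png',m[:,:,::-1])
E
```

```text
(no output)
```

View pics/m5.png

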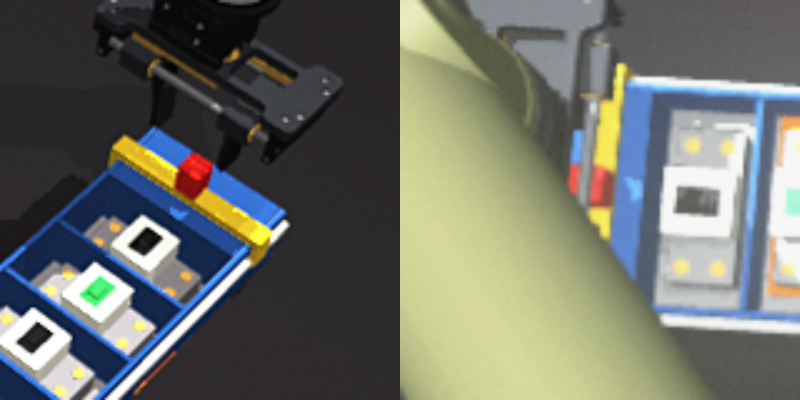

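The post stands between the fingers as seen in the left part; the offset there is parallax. Descending and gripping.

Emit:
play_rows(moves="0 0 10 0 0 0 0.4;0 0 15 0 0 0 0.4;0 0 15 0 0 0 0.4;0 0 10 0 0 0 0.4;0 0 3 0 0 0 0.4;0 0 0 0 0 0 0.4;0 0 0 0 0 0 0.4", force=15)

```text
t: 9.85
eef_pos: [0.5421, 0.2617, 0.0967]
tcp_rot: [[0.057, 0.998, 0.001], [0.998, -0.057, 0.0], [0.0, 0.001, -1.0]]
ft_force: [-0.2, -0.2, -0.3]
opening: 0.0608
grip_force: 0.0
```

Emit:
play_rows(moves="0 0 0 0 0 0 -1;0 0 0 0 0 0 -1;0 0 0 0 0 0 -1;0 0 0 0 0 0 -1;0 0 0 0 0 0 -1;0 0 0 0 0 0 -1;0 0 0 0 0 0 -1;0 0 0 0 0 0 -1;0 0 0 0 0 0 -1", force=15)

```text
t: 10.6
eef_pos: [0.5437, 0.2613, 0.0962]
tcp_rot: [[0.057, 0.998, 0.004], [0.998, -0.057, 0.001], [0.001, 0.004, -1.0]]
ft_force: [5.2, -0.2, -2.3]
opening: 0.0242
grip_force: 15.0
```

Emit:
play_rows(moves="-5 0.8 0 0 0 0 -1;-12 0 0 0 0 0 -1;-15 0 0 0 0 0 -1;-15 0 0 0 0 0 -1;-15 0 0 0 0 0 -1;-15 0 0 0 0 0 -1;-15 0 0 0 0 0 -1;-15 0 0 0 0 0 -1;0 0 0 0 0 0 -1;0 0 0 0 0 0 -1")

```text
t: 11.43
eef_pos: [0.5385, 0.1522, 0.0962]
tcp_rot: [[0.059, 0.998, 0.004], [0.998, -0.059, -0.002], [-0.001, 0.004, -1.0]]
ft_force: [6.2, -2.6, -4.2]
opening: 0.0241
grip_force: 15.0
```

Emit:
play_rows(moves="-8 0.8 0 0 0 0 -1;-15 0 0 0 0 0 -1;-15 0 0 0 0 0 -1;-15 0 0 0 0 0 -1;-15 0 0 0 0 0 -1;-15 0 0 0 0 0 -1;-12 0 0 0 0 0 -1;-8 0 0 0 0 0 -1;0 0 0 0 0 0 -1;0 0 0 0 0 0 -1")

```text
t: 12.27
eef_pos: [0.5338, 0.0504, 0.0962]
tcp_rot: [[0.058, 0.998, 0.005], [0.998, -0.058, -0.001], [-0.001, 0.005, -1.0]]
ft_force: [7.8, -1.4, -6.6]
opening: 0.0237
grip_force: 15.0
```

Emit:
play_rows(moves="-4 0.8 0 0 0 0 -1;-4 0 0 0 0 0 -1;-4 0 0 0 0 0 -1;-2 0 0 0 0 0 -1;0 0 0 0 0 0 -1;0 0 0 0 0 0 -1")

```text
t: 12.77
eef_pos: [0.5332, 0.0383, 0.0962]
tcp_rot: [[0.056, 0.998, 0.004], [0.998, -0.056, 0.001], [0.001, 0.004, -1.0]]
ft_force: [6.8, -0.6, -5.0]
opening: 0.0241
grip_force: 15.0
```

Emit:
play_rows(moves="-2 0 0 0 0 0 -1;-2 0 0 0 0 0 -1;-2 0 0 0 0 0 -1;-2 0 0 0 0 0 -1;0 0 0 0 0 0 -1")

```text
t: 13.18
eef_pos: [0.5332, 0.0373, 0.0963]
tcp_rot: [[0.052, 0.999, 0.006], [0.999, -0.052, 0.01], [0.01, 0.005, -1.0]]
ft_force: [8.3, 12.8, -8.1]
opening: 0.0238
grip_force: 15.0
```

It met a stop after 224 mm of travel at 13 N, which fits a parked offset of up to 12 mm. Releasing and lifting.

Emit:
play_rows(moves="0 0 0 0 0 0 0.4;0 0 0 0 0 0 0.4;0 0 0 0 0 0 0.4;0 0 0 0 0 0 0.4;0 0 0 0 0 0 0.4;0 0 0 0 0 0 0.4;0 0 -10 0 0 0 0.4;0 0 -25 0 0 0 0.4;0 0 -35 0 0 0 0.4;0 0 -35 0 0 0 0.4;-40 0 0 0 0 0 0.4;-40 0 0 0 0 0 0.4;-40 0 0 0 0 0 0.4;-40 0 0 0 0 0 0.4;-40 0 0 0 0 0 0.4;0 0 0 0 0 0 0.4;0 0 0 0 0 0 0.4")

```text
t: 14.6
eef_pos: [0.5188, -0.1734, 0.2015]
tcp_rot: [[0.063, 0.998, -0.0], [0.998, -0.063, -0.0], [-0.0, -0.0, -1.0]]
ft_force: [-1.1, 0.6, -0.1]
opening: 0.0608
grip_force: 0.0
```

```bash
python3 - <<'E'
from h import *
a=grab('scene','s6')['image'];b=grab('top','t6')['image']
m=np.hstack([cv2.resize(a[100:250,320:470],(400,400)),cv2.resize(b[120:260,180:320],(400,400))])
cv2.imwrite('pics/m6.png',m[:,:,::-1])
E
```

```text
(no output)
```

View pics/m6.png

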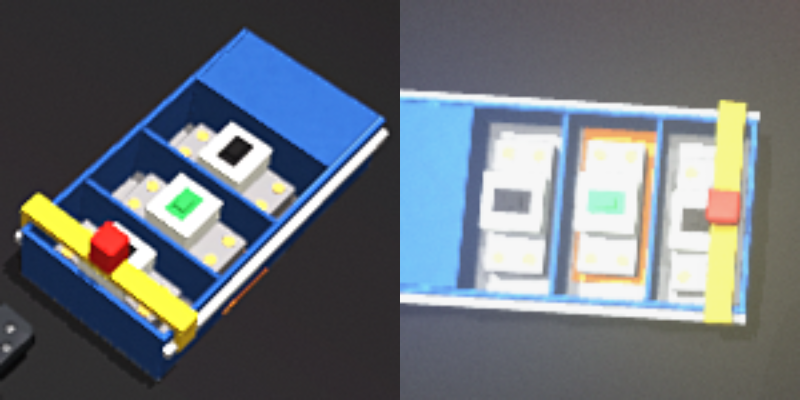

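```bash
python3 - <<'E'
from h import *
d=load('t6');s=load('s6')
print(tri((d,(180+323*.35,120+207*.35)),(s,(320+110*.375,100+243*.375))))
from plant import ctrl
print(ctrl.observe()['ft_force'],ctrl.finish_job())
E
```

```text
(array([0.53284142, 0.04106357, 0.09979454]), [np.float64(2.8), np.float64(2.8)])
the job is handed in; nothing more can be done
[-0.28867577  0.82675975 -0.08512129] None
```

The green-toggle breaker lies flat and upright in the middle pocket, and I then slid the gauge bar to the far end of the tray (224 mm, held there by a 13 N stop). The job is handed in; its verdict was not shown.

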